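# Open the tall bayonet filter holder

## Robot

A 7-joint arm with a two-finger parallel gripper is mounted at the origin on a cart in front of the work surface, level with it; the furniture and walls round the work are solid. World frame = base frame: x ahead of the robot, y to its left, z up, the work surface at z = 0. Lengths are in m, angles in rad, forces in N, time in s.
With the tool pointing down it reaches from about 0.35 to 0.9 m from the base axis. Payload 19.9 kg.
Tool frame: the origin (TCP) lies on the centre line of the jaws, within the pads' length; the fingertips stand 25 mm ahead of it and the grasp point (between the pads) lies 6 mm ahead of it; x points along the fingers, z is the direction in which the jaws open and shut, and the axes are right-handed (so a half turn about x gives the same grasp; the last joint's range is limited). The gripper opens to 94 mm and grips with 3 to 60 N. Pads are 16 mm wide; open, the fingers measure 119 mm over their backs; the gripper's body (75 mm by 177 mm) begins 78 mm behind the grasp point.
Start: joints at [-1.208, 0.417, -0.01, 1.614, 0.005, 1.111, -0.053], TCP at [0.246, 0.574, 0.23] pointing down, gripper open.
Joint ranges: [-2.81, 2.81], [-0.39, 2.02], [-1.27, 1.25], [0.06, 2.57], [-1.19, 4.33], [0.19, 2], [-2.82, 2.82]. Speed limits (rad/s): [1.89, 1.89, 2.39, 2.39, 3.01, 3.01, 3.01].

## Interface

Orientations are given as a unit quaternion [w, x, y, z].
In Python, from workcell import status, snapshot, job, cut_out, landmark_of gives the robot as it stands.
- The arm moves only by the shell command python3 -m inch 'ROWS' [FORCE]. ROWS is JSON, a list of rows, each a list of 3 entries, a list of its own where there are three numbers: the shift along the tool's x, y, z in cm, then the turn about the tool's x in degrees, then the finger opening in cm, from 0 to 9.4. In form: [[[x, y, z], twist, grip], ...]. A call has 1 to 12 rows; each row shifts and turns the pose as measured when the row begins, along the tool's axes as they then stand; what a row does not reach is not made up. A row lasts 1/12 s, in which the tool goes at most 41.7 mm and 7.16 degrees, less where a joint would pass 70% of its speed; a pose out of reach is approached as far as the arm can. A call is refused whole if a number of a shift passes 4.17 or a number of a turn 7.16, either way. A call with a gripper value outside its range is refused whole. The fingers move at their own pace and stop on an object; FORCE is the grip in N (left out, the last holds). Time passes only in rows, so rows that do not move let the fingers close. It gives the time, the measured TCP pose, the force and the opening at its end, in the units of the state.
- status.read_state(): the state, without advancing time (a new reading comes with each control period).
- snapshot(name): name is "scene" or "top" or "wrist"; returns a dict with "frame" (420x560x3 uint8, red, green, blue), "camera_matrix" (3x3 intrinsics, pixels), "extrinsics" (4x4, takes a point from camera to world coordinates). Camera axes: x right, y up, looking along -z (the intrinsics and any distortion apply to the point x, -y, -z); pixel columns grow to the right and rows downward; lengths in m; the calibration is good to about 2 mm. The wrist camera is an equidistant fisheye: a pixel r from the principal point sees the ray r / f radians off the axis. A picture is of the moment at which its call begins. There is no depth.
- job.job_done(): hands the job in, once; it reports no verdict.
Trained networks look in a picture, given as the dict that the camera call returned (one of the last four; its "shot" number tells which), for a name from the list of things; names that differ only in an ending like _2 or _b are one class to them, and where a whole thing is asked for, a point or a joint stands for the part that bears it (a point fixed in the world has none). Each returns a list of dicts, best first, with "p" (0 to 1); they miss things now and then, are a little off and sometimes report something else, mostly with a low value. They report only what shows in the picture. A call takes as long as a camera call. They do not tell look-alikes from the thing itself.
- cut_out(picture, thing): "region" (420x560 bool, what is visible of it) and "extent" ([left, top, right, bottom] in pixels, round what is visible of it).
- landmark_of(picture, thing): "at" ([row, column] in pixels: a listed point, or the origin of a listed thing).
The state is a dict: "time_s": time; "q": joint angles; "joint_velocities": joint speeds; "joint_efforts": joint torques, N m; "tool_pos": TCP position; "tool_rot": TCP orientation; "wrist_force": force on the tool from outside, world axes, zero at the start; "ft_torque": the same for the moment, N m; "width": opening from 0.0 (shut) to 1.0 (fully open).
Only numpy, scipy, OpenCV 4.12 (cv2) and the standard library are available. Lean on these libraries where they do the work, as an engineer would, in place of code of your own. Each camera call takes 0.05 s, during which the arm holds its last target.

## Task

The filter in the taller of the two filter holders is due for a change. Take that holder's bayonet cover off by its upright grip: press it down against its spring, turn it a quarter turn counterclockwise (seen from above) to free it from the claws, lift it out, and set it down upright in the steel tray, without letting it fall. Leave the short holder closed.

Things in the scene. Friction and masses are not known exactly. Their poses are not given: they have to be found in the camera images.
- tall_grip (a point): Grey cover of the tall holder, 150 g: disc 52 mm wide, tabs at its own +x and -x, and on top an upright paddle grip 40 mm long (x), 12 thick (y), 40 high, pinched across y in its upper 26 mm. Point: on the axis, 13 mm below the grip's top, 27 above the disc, 49 above the flat underside of its 36 mm wide plug, 138 above the worktop when closed. z up.
- tall_holder: Taller aluminium filter holder, fixed, 108 mm wide; origin under its foot, z up; rim 95 mm up, claws 20 mm higher at its +x and -x, holding the cover's tabs (x axes parallel when closed). A spring pushes the cover up: press 5 to 8 mm (7 to 12 N), keep down, turn counterclockwise 60 to 120 degrees (90 is right); freed, it rises 5 mm over closed; then lift straight out.
- tray: Shallow stamped steel tray, 154 mm (its x) by 244 mm (its y), 21 mm high, lying loose on the worktop; origin at the centre of its underside, z up; its flat floor is 2 mm above that.
- short_grip (a point): The same point on the like cover of the short filter holder, which differs only in height: rim 45 mm above the worktop, this point 88 mm. To be left closed.
There are look-alikes about, which are no part of the job. What is shaped like the part that bears tall_grip but black or red is not meant.

How it is judged:
On the way, in this order (a step that is already met when the one before it is completed fails the run):
1. the tall holder's cover is pressed down at least 3.5 mm, not yet turned (z of tall_grip in the frame of tall_holder below 0.1345 m and angle between the x axis of tall_grip and the x axis of tall_holder, either way round below 0.35 rad and horizontal distance between tall_grip and tall_holder below 0.012 m), for 0.02 s.
2. the tall holder's cover is turned at least 46 degrees while it still sits in its holder (angle between the x axis of tall_grip and the x axis of tall_holder, either way round above 0.8 rad and horizontal distance between tall_grip and tall_holder below 0.012 m and z of tall_grip in the frame of tall_holder below 0.152 m), for 0.05 s.
At the end, for the whole second after the job is handed in: The tall holder's cover stands upright (within 10 degrees) on the tray's floor (grip point under 63 mm above its underside), its axis within 60 mm of the tray's centre along its short side and 105 mm along its long side; the short cover is within 12 mm of its start (x of tall_grip in the frame of tray between -0.06 and 0.06 m and y of tall_grip in the frame of tray between -0.105 and 0.105 m and z of tall_grip in the frame of tray below 0.063 m and angle between tall_grip's own z axis and vertical below 0.17 rad and distance of short_grip from where it was at the start of the episode below 0.012 m); the robot touches nothing.
It fails at once if the tall holder's cover falls free more than about 3 cm, away from its holder (contact force between tall_cover and anything else below 0.02 N and height (world z) of tall_grip above 0.083 m and horizontal distance between tall_grip and tall_holder above 0.03 m).
It fails at once if the short holder's cover is moved more than 12 mm (distance of short_grip from where it was at the start of the episode above 0.012 m).
It also fails if it takes over 51 s, if anything falls off the work surface, if the arm or the gripper's body presses on something with over 40 N, if the wrist force passes 120 N, or if a joint passes its speed limit or range.

## Working session

There is one attempt and no reset: what is moved stays moved. The work goes in short steps, Python scripts to look and compute and a shell command to move; the robot and the scene stay as the last step left them, time stands still between calls to the robot, and variables do not carry over. Pictures are saved under pics/ and viewed, and the job is handed in when it is done.

```bash
ls; mkdir -p pics; cat > h.py <<'E'
import numpy as np, cv2
from scipy.spatial.transform import Rotation as R
from workcell import status, snapshot, job, cut_out, landmark_of
def ray(p,rc):
    K=np.array(p["camera_matrix"]);T=np.array(p["extrinsics"])
    v=np.array([(rc[1]-K[0,2])/K[0,0],(rc[0]-K[1,2])/K[1,1]])
    d=np.array([v[0],-v[1],-1.0]); d=T[:3,:3]@d
    return T[:3,3],d/np.linalg.norm(d)
def atz(p,rc,z):
    o,d=ray(p,rc); return o+d*(z-o[2])/d[2]
def save(p,n): cv2.imwrite("pics/"+n+".png",p["frame"][:,:,::-1])
E
python3 - <<'E'
from h import *
s=status.read_state();print(s)
for n in["scene","top"]:
    p=snapshot(n);save(p,n+"0");print(n,np.array(p["camera_matrix"]).round(1).tolist(),np.array(p["extrinsics"]).round(3).tolist())
    for t,z in[("tall_grip",.138),("tall_holder",0),("tray",0),("short_grip",.088)]:
        for l in landmark_of(p,t)[:4]: print(t,round(l["p"],2),l["at"],atz(p,l["at"],z).round(3))
E
```

```text
pics
{'time_s': 0.0, 'q': array([-1.2074818 ,  0.41795483, -0.01030487,  1.61417247,  0.00472313,
        1.11067527, -0.05298417]), 'joint_velocities': array([-0.00107091,  0.00011103,  0.00084511,  0.00047795,  0.00110504,
       -0.00123361, -0.00019444]), 'joint_efforts': array([ 2.25905191e-03, -8.51253247e+01,  6.40655290e-01, -4.25983858e+01,
       -4.86136728e-02,  1.86815928e-02,  1.33608614e-04]), 'tool_pos': array([0.24603571, 0.5741662 , 0.22983793]), 'tool_rot': array([ 0.58997218, -0.38955166,  0.5906271 ,  0.38902695]), 'wrist_force': array([-0.16124154, -0.03773615, -0.0557083 ]), 'ft_torque': array([-0.02232731, -0.0106552 ,  0.00895274]), 'width': 1.0003810239146365}
scene [[540.6, 0.0, 267.3], [0.0, 540.6, 216.6], [0.0, 0.0, 1.0]] [[0.747, 0.302, -0.592, -0.432], [-0.664, 0.32, -0.676, -1.043], [-0.014, 0.898, 0.439, 0.765], [0.0, 0.0, 0.0, 1.0]]
tall_grip 0.77 [248.7, 320.3] [ 0.39  -0.292  0.138]
tall_grip 0.66 [204.5, 286.1] [ 0.502 -0.057  0.138]
tall_grip 0.6 [240.5, 233.3] [ 0.266 -0.12   0.138]
tray 0.82 [294.8, 368.7] [ 0.489 -0.367  0.   ]
short_grip 0.61 [202.4, 285.7] [0.586 0.034 0.088]
short_grip 0.5 [182.5, 224.9] [0.549 0.285 0.088]
top [[449.6, 0.0, 283.8], [0.0, 449.6, 208.7], [0.0, 0.0, 1.0]] [[-0.013, 0.993, -0.118, 0.343], [-1.0, -0.014, -0.005, -0.013], [-0.007, 0.118, 0.993, 1.18], [0.0, 0.0, 0.0, 1.0]]
tall_grip 0.92 [249.9, 272.4] [0.372 0.02  0.138]
tall_grip 0.91 [184.4, 295.0] [ 0.524 -0.034  0.138]
tall_grip 0.65 [197.5, 345.9] [ 0.491 -0.153  0.138]
tall_holder 0.78 [196.1, 295.9] [ 0.517 -0.039  0.   ]
tray 0.73 [202.9, 412.1] [ 0.494 -0.346  0.   ]
short_grip 0.59 [172.4, 152.5] [0.568 0.317 0.088]
```

View pics/scene0.png

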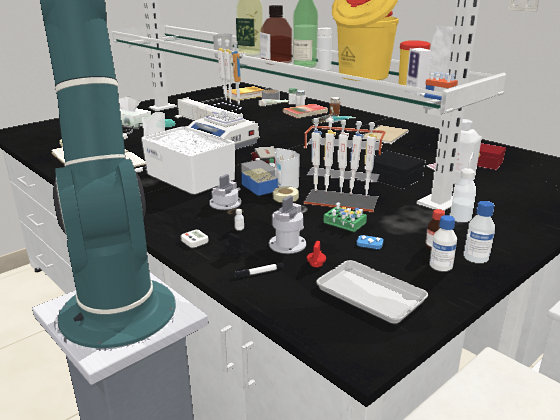

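View pics/top0.png

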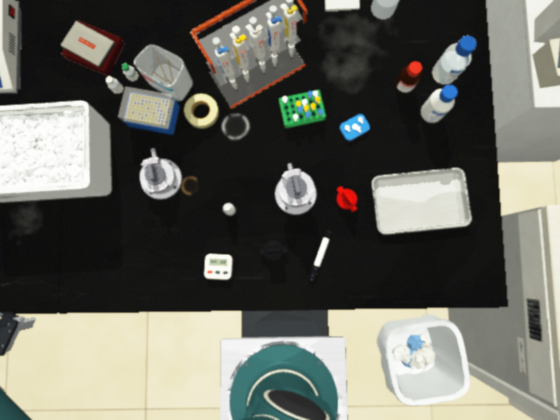

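```bash
python3 - <<'E'
from h import *
a=cv2.imread("pics/scene0.png")[185:265,250:360];b=cv2.imread("pics/top0.png")[150:230,250:360]
cv2.imwrite("pics/z0.png",np.hstack([cv2.resize(i,(400,291),interpolation=cv2.INTER_CUBIC) for i in(a,b)]))
E
```

```text
(no output)
```

View pics/z0.png

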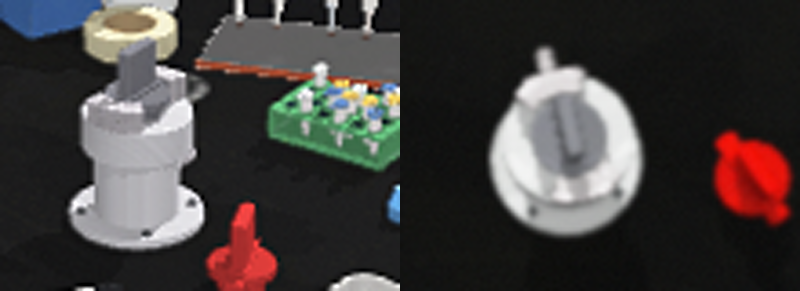

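```bash
python3 - <<'E'
from h import *
p=snapshot("top");print({k:(v if k!="frame" else 0) for k,v in p.items()})
c=[x for x in cut_out(p,"tall_grip")][:4]
for x in c: print(x["p"],x["extent"])
for x in cut_out(p,"tray")[:1]:
    m=x["region"].astype(np.uint8);cs,_=cv2.findContours(m,0,2);k=max(cs,key=cv2.contourArea)[:,0]
    P=np.array([atz(p,(r,cc),.021)[:2] for cc,r in k],np.float32);print("tray",cv2.minAreaRect(P))
for x in cut_out(p,"tall_holder")[:2]:print("th",x["p"],x["extent"])
p=snapshot("wrist");save(p,"w0");print({k:(v if k!="frame" else 0) for k,v in p.items()})
s=status.read_state();print(R.from_quat(s["tool_rot"],scalar_first=True).as_matrix().round(3))
E
```

```text
{'frame': 0, 'camera_matrix': array([[449.62329617,   0.        , 283.78668301],
       [  0.        , 449.62329617, 208.69789332],
       [  0.        ,   0.        ,   1.        ]]), 'extrinsics': array([[-0.0132579 ,  0.99287172, -0.1184482 ,  0.34266868],
       [-0.99988801, -0.01398676, -0.00532426, -0.01290788],
       [-0.00694302,  0.11836435,  0.99294596,  1.17964018],
       [ 0.        ,  0.        ,  0.        ,  1.        ]]), 'shot': 3}
0.82 [336.2, 190.0, 356.1, 211.6]
0.79 [286.4, 174.5, 308.7, 198.1]
0.68 [256.4, 239.2, 288.8, 258.8]
tray ((0.49806103110313416, -0.3618195652961731), (0.15425574779510498, 0.24423284828662872), 4.959316253662109)
th 0.83 [276.0, 164.0, 315.9, 216.5]
{'frame': 0, 'camera_matrix': array([[325.1922621 ,   0.        , 281.3673966 ],
       [  0.        , 325.1922621 , 203.91255676],
       [  0.        ,   0.        ,   1.        ]]), 'extrinsics': array([[ 3.93944449e-01, -8.87831819e-01, -2.37828579e-01,
         1.76623410e-01],
       [ 9.19133942e-01,  3.80315691e-01,  1.02726689e-01,
         6.04720438e-01],
       [-7.54083181e-04, -2.59064928e-01,  9.65859614e-01,
         3.85273091e-01],
       [ 0.00000000e+00,  0.00000000e+00,  0.00000000e+00,
         1.00000000e+00]]), 'shot': 4}
[[ 0.    -0.919  0.394]
 [-0.     0.394  0.919]
 [-1.    -0.    -0.   ]]
```

View pics/w0.png

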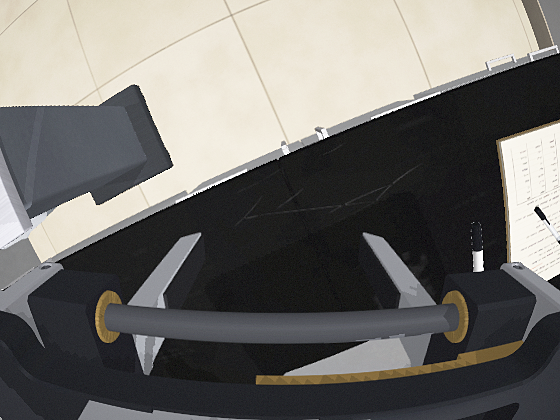

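```bash
cat > plan.py <<'E'
import sys
from h import *
# args: x y z  zaxis_azimuth_deg  nrows maxstep_cm
a=[float(v) for v in sys.argv[1:]]
s=status.read_state();p=np.array(s["tool_pos"]);M=R.from_quat(s["tool_rot"],scalar_first=True)
z=M.as_matrix()[:,2];az=np.degrees(np.arctan2(z[1],z[0]))
d=(a[3]-az+180)%360-180
print("now",p.round(4),"az",az.round(2),"d_az",d.round(2),"F",s["wrist_force"].round(1),"w",round(s["width"]*9.4,2),"q",s["q"].round(2),"t",s["time_s"])
tw=-d; step=a[5] if len(a)>5 else 3.5
for i in range(int(a[4])):
    e=np.array(a[:3])-p; n=np.linalg.norm(e)*100
    k=max(1,n/step); v=e/k
    t=np.clip(tw,-7,7)
    c=(M.inv().apply(v)*100).round(1 if n>3 else 2); print([c.tolist(),round(float(t),1)],end=",")
    p=p+v; tw-=t; M=M*R.from_euler("x",t,degrees=True)
print()
E
python3 plan.py 0.5 -0.036 .28 -82 24
```

```text
now [0.2462 0.5745 0.2305] az 66.8 d_az -148.8 F [-0.3  0.8  0.3] w 9.39 q [-1.21  0.42 -0.01  1.61  0.    1.11 -0.05] t 0.75
[[-0.3, -2.5, -2.4], 7.0],[[-0.3, -2.8, -2.1], 7.0],[[-0.3, -3.0, -1.8], 7.0],[[-0.3, -3.2, -1.4], 7.0],[[-0.3, -3.4, -1.0], 7.0],[[-0.3, -3.4, -0.6], 7.0],[[-0.3, -3.5, -0.1], 7.0],[[-0.3, -3.5, 0.3], 7.0],[[-0.3, -3.4, 0.7], 7.0],[[-0.3, -3.3, 1.1], 7.0],[[-0.3, -3.1, 1.5], 7.0],[[-0.3, -2.9, 1.9], 7.0],[[-0.3, -2.7, 2.2], 7.0],[[-0.3, -2.4, 2.5], 7.0],[[-0.3, -2.1, 2.8], 7.0],[[-0.3, -1.7, 3.0], 7.0],[[-0.3, -1.3, 3.2], 7.0],[[-0.3, -0.9, 3.4], 7.0],[[-0.2, -0.5, 3.3], 7.0],[[0.0, 0.0, 0.0], 7.0],[[0.0, 0.0, 0.0], 7.0],[[0.0, 0.0, 0.0], 1.8],[[0.0, 0.0, 0.0], 0.0],[[0.0, 0.0, 0.0], 0.0],
```

```bash
python3 -m inch '[[[-0.5,-2.5,-2.4],7,7],[[-0.5,-2.8,-2.1],7,7],[[-0.5,-3,-1.8],7,7],[[-0.5,-3.2,-1.4],7,7],[[-0.5,-3.4,-1],7,7],[[-0.5,-3.4,-0.6],7,7],[[-0.5,-3.5,-0.1],7,7],[[-0.3,-3.5,0.3],7,7],[[-0.3,-3.4,0.7],7,7],[[-0.3,-3.3,1.1],7,7],[[-0.3,-3.1,1.5],7,7],[[-0.3,-2.9,1.9],7,7]]'; python3 plan.py 0.5 -0.036 .28 -82 12
```

```text
time_s: 1.75
tool_pos: [0.4022, 0.1742, 0.2807]
tool_rot: [0.697, 0.116, 0.699, -0.113]
wrist_force: [0.6, 0.1, 0.0]
width: 0.743
now [0.4022 0.1742 0.2807] az -18.68 d_az -63.32 F [0.6 0.1 0. ] w 6.98 q [-0.88  0.02  0.41  2.   -0.01  1.13 -0.79] t 1.75
[[-0.0, -2.5, 2.4], 7.0],[[-0.0, -2.2, 2.7], 7.0],[[-0.0, -1.9, 3.0], 7.0],[[-0.0, -1.5, 3.2], 7.0],[[-0.0, -1.1, 3.3], 7.0],[[-0.0, -0.7, 3.4], 7.0],[[-0.0, -0.17, 2.18], 7.0],[[0.0, 0.0, 0.0], 7.0],[[0.0, 0.0, 0.0], 7.0],[[0.0, 0.0, 0.0], 0.3],[[0.0, 0.0, 0.0], 0.0],[[0.0, 0.0, 0.0], 0.0],
```

```bash
python3 -m inch '[[[0,-2.5,2.4],7,7],[[0,-2.2,2.7],7,7],[[0,-1.9,3],7,7],[[0,-1.5,3.2],7,7],[[0,-1.1,3.3],7,7],[[0,-0.7,3.4],7,7],[[0,-0.2,2.2],7,7],[[0,0,0],7,7],[[0,0,0],7,7],[[0,0,0],0,7]]'; python3 plan.py 0.5 -0.036 .28 -82 2; python3 - <<'E'
from h import *
p=snapshot("wrist");save(p,"w1")
for t in("tall_grip","tall_holder"):
    for l in landmark_of(p,t)[:3]: print(t,l["p"],l["at"])
E
```

```text
time_s: 2.58
tool_pos: [0.5025, -0.0575, 0.2828]
tool_rot: [0.527, 0.475, 0.527, -0.469]
wrist_force: [0.1, 0.9, 0.3]
width: 0.742
now [ 0.5025 -0.0575  0.2828] az -83.73 d_az 1.73 F [0.1 0.9 0.3] w 6.97 q [-0.6   0.18  0.74  1.86 -0.14  1.14 -1.27] t 2.5833
[[0.29, -0.01, -2.16], -1.7],[[0.0, 0.0, 0.0], 0.0],
tall_grip 0.78 [190.3, 375.3]
tall_grip 0.76 [178.6, 264.5]
tall_grip 0.6 [272.6, 213.8]
tall_holder 0.81 [162.9, 271.0]
```

View pics/w1.png

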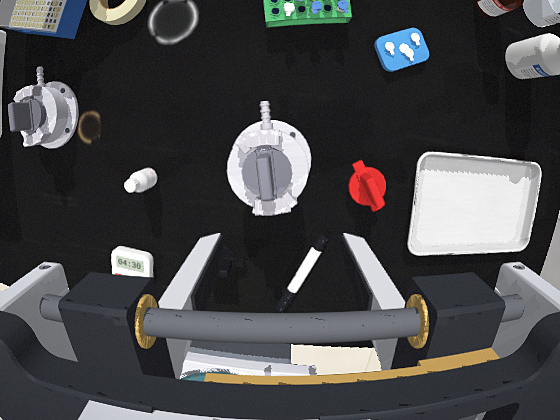

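```bash
cat >> h.py <<'E'
def wray(p,rc):
    K=np.array(p["camera_matrix"]);T=np.array(p["extrinsics"])
    u=np.array([rc[1]-K[0,2],rc[0]-K[1,2]]);r=np.linalg.norm(u)
    if r<1e-6: d=np.array([0,0,-1.])
    else:
        th=r/K[0,0]; u=u/r*np.sin(th); d=np.array([u[0],-u[1],-np.cos(th)])
    return T[:3,3],T[:3,:3]@d
def watz(p,rc,z):
    o,d=wray(p,rc); return o+d*(z-o[2])/d[2]
def wproj(p,X):
    K=np.array(p["camera_matrix"]);T=np.array(p["extrinsics"])
    c=T[:3,:3].T@(np.array(X)-T[:3,3]);v=np.array([c[0],-c[1],-c[2]])
    r=np.hypot(v[0],v[1]);th=np.arctan2(r,v[2]);return K[0,2]+K[0,0]*th*v[0]/r,K[1,2]+K[0,0]*th*v[1]/r
def crop(p,r0,r1,c0,c1,k,n,pts=()):
    f=p["frame"][r0:r1,c0:c1,::-1].copy();f=cv2.resize(f,None,fx=k,fy=k,interpolation=cv2.INTER_CUBIC)
    for X in pts:
        u,v=wproj(p,X);cv2.circle(f,(int((u-c0+.5)*k),int((v-r0+.5)*k)),3,(0,0,255),-1)
    cv2.imwrite("pics/"+n+".png",f)
E
python3 - <<'E'
from h import *
p=snapshot("wrist")
for t,z in(("tall_grip",.138),("tall_holder",0),("tray",0)):
    for l in landmark_of(p,t)[:2]: print(t,l["p"],l["at"],watz(p,l["at"],z).round(4))
for x in cut_out(p,"tray")[:1]:
    cs,_=cv2.findContours(x["region"].astype(np.uint8),0,2);k=max(cs,key=cv2.contourArea)[:,0]
    P=np.array([watz(p,(r,cc),.021)[:2] for cc,r in k],np.float32);print("tray",cv2.minAreaRect(P))
crop(p,90,230,210,330,5,"w2")
E
```

```text
tall_grip 0.82 [270.6, 211.4] [0.4172 0.0082 0.138 ]
tall_grip 0.77 [190.6, 374.6] [ 0.5219 -0.1435  0.138 ]
tray 0.98 [206.3, 475.5] [ 0.4955 -0.3646  0.    ]
tray ((0.4969317317008972, -0.3641086220741272), (0.1569882482290268, 0.2474646270275116), 5.56939172744751)
```

View pics/w2.png

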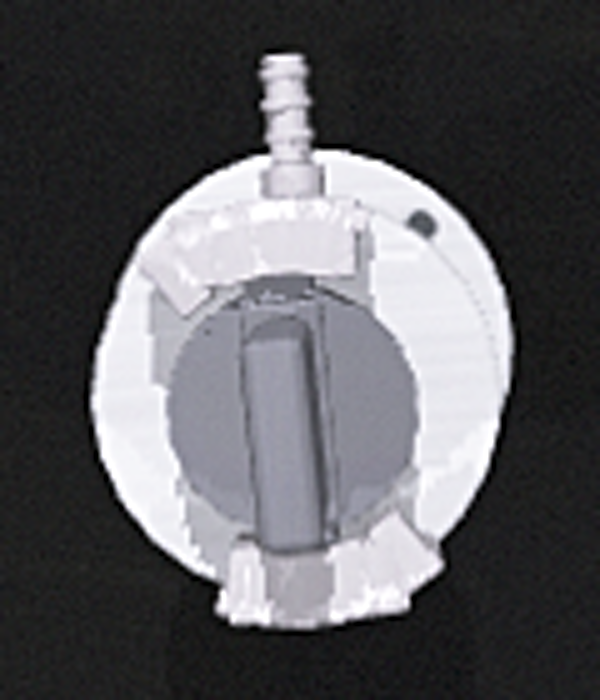

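```bash
python3 - <<'E'
from h import *
p=snapshot("wrist")
f=lambda x,y,z:watz(p,(90+y/5-.5,210+x/5-.5),z)
a=f(276,318,.151);b=f(291,550,.151);print("top ends",a,b,np.linalg.norm(a-b),np.degrees(np.arctan2(*(a-b)[[1,0]])))
# disc z=.111: left/right edges, top
for q in((168,415),(416,400)):print("disc",f(*q,.111))
for q in((93,400),(515,345),(320,150)):print("foot",f(*q,.004))
th=np.radians(6);c=np.array([.521,-.038])
import itertools
def ring(c,r,z):return [(c[0]+r*np.cos(t),c[1]+r*np.sin(t),z) for t in np.linspace(0,6.28,40)]
def rect(c,th,z):
    x=np.array([np.cos(th),np.sin(th)]);y=np.array([-x[1],x[0]]);return [(*(c+x*i*.02+y*j*.006),z) for i in(-1,-.5,0,.5,1) for j in(-1,1)]
a2=(a+b)/2;th=np.arctan2(*(a-b)[[1,0]])
crop(p,90,230,210,330,5,"w3",rect(a2[:2],th,.151)+ring(a2[:2],.026,.111)+ring(a2[:2],.054,.004))
E
```

```text
top ends [ 0.54533413 -0.03499051  0.151     ] [ 0.50358388 -0.04230518  0.151     ] 0.04238617433235331 9.937401480111388
disc [ 0.51879323 -0.01338013  0.111     ]
disc [ 0.52778657 -0.06331438  0.111     ]
foot [0.50196916 0.01879964 0.004     ]
foot [ 0.53024168 -0.09294545  0.004     ]
foot [ 0.57577956 -0.03492276  0.004     ]
```

View pics/w3.png

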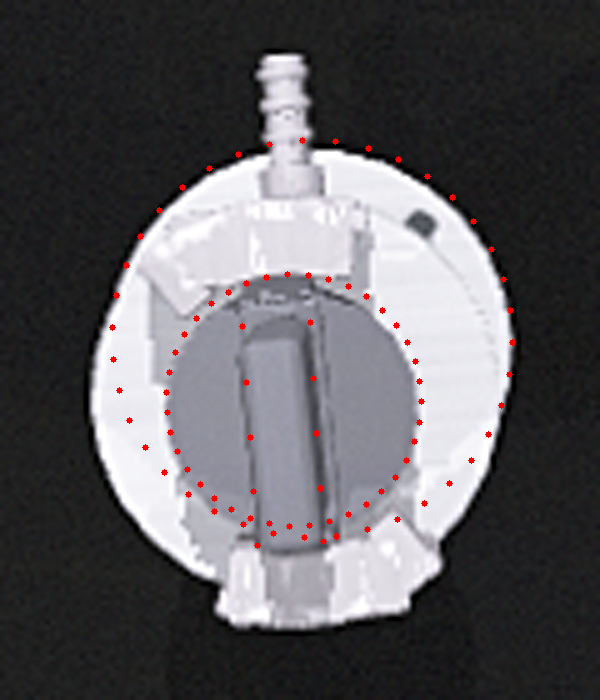

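```bash
python3 plan.py 0.5235 -0.038 .20 -81 6
```

```text
now [ 0.5024 -0.0564  0.2828] az -83.2 d_az 2.2 F [-0.1 -0.2  1.4] w 6.99 q [-0.6   0.18  0.74  1.86 -0.14  1.14 -1.26] t 3.0333
[[3.3, 0.9, -0.6], -2.2],[[3.3, 0.9, -0.6], 0.0],[[1.66, 0.46, -0.29], 0.0],[[0.0, 0.0, 0.0], 0.0],[[0.0, 0.0, 0.0], 0.0],[[0.0, 0.0, 0.0], 0.0],
```

```bash
python3 -m inch '[[[3.3,0.9,-0.6],-2.2,6],[[3.3,0.9,-0.6],0,6],[[1.7,0.5,-0.3],0,6],[[0,0,0],0,6],[[0,0,0],0,6]]'; python3 plan.py 0.5235 -0.038 .146 -81 6 2; python3 - <<'E'
from h import *
p=snapshot("wrist");save(p,"w4")
E
```

```text
time_s: 3.45
tool_pos: [0.5253, -0.0367, 0.1988]
tool_rot: [0.54, 0.462, 0.538, -0.453]
wrist_force: [0.1, -0.6, 0.3]
width: 0.639
now [ 0.5253 -0.0367  0.1988] az -80.66 d_az -0.34 F [ 0.1 -0.6  0.3] w 6.01 q [-0.55  0.33  0.69  1.92 -0.26  0.98 -1.15] t 3.45
[[2.0, -0.1, 0.0], 0.3],[[2.0, -0.1, 0.0], 0.0],[[1.28, -0.06, 0.03], 0.0],[[0.0, 0.0, 0.0], 0.0],[[0.0, 0.0, 0.0], 0.0],[[0.0, 0.0, 0.0], 0.0],
```

View pics/w4.png

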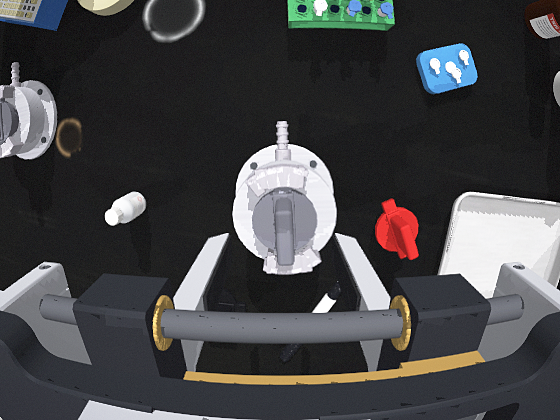

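```bash
python3 - <<'E'
from h import *
p=snapshot("wrist")
def ring(c,r,z):return [(c[0]+r*np.cos(t),c[1]+r*np.sin(t),z) for t in np.linspace(0,6.28,40)]
def rect(c,th,z):
    x=np.array([np.cos(th),np.sin(th)]);y=np.array([-x[1],x[0]]);return [(*(c+x*i*.02+y*j*.006),z) for i in(-1,-.5,0,.5,1) for j in(-1,1)]
c=np.array([.5235,-.038])
crop(p,160,290,225,345,5,"w5",rect(c,np.radians(9),.151)+ring(c,.026,.111))
E
```

```text
(no output)
```

View pics/w5.png

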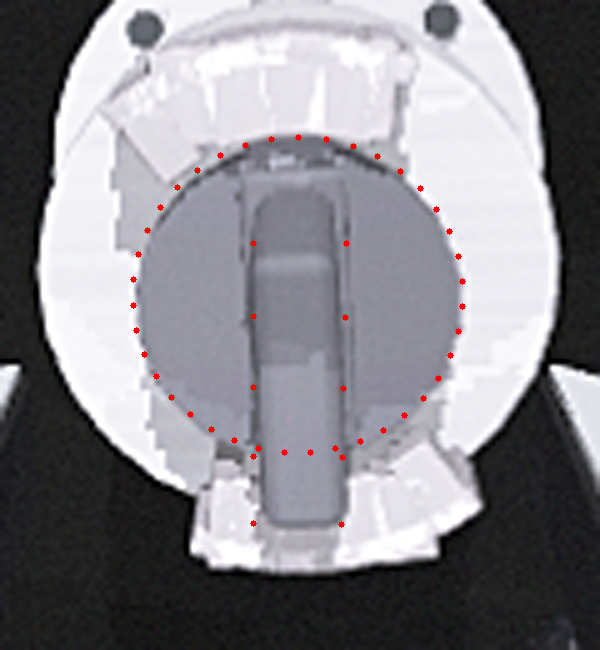

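```bash
python3 -m inch '[[[2,-0.1,0.05],0,5],[[2,-0.1,0.05],-0.4,5],[[1.28,0,0.05],0,4],[[0,0,0],0,3.5],[[0,0,0],0,3.5],[[0,0,0],0,3.5]]'; python3 plan.py 0.5235 -0.0385 .146 -80 1 2; python3 - <<'E'
from h import *
p=snapshot("wrist");save(p,"w6")
E
```

```text
time_s: 4.05
tool_pos: [0.5276, -0.0393, 0.154]
tool_rot: [0.544, 0.464, 0.537, -0.448]
wrist_force: [0.9, -0.5, 0.2]
width: 0.375
now [ 0.5276 -0.0393  0.154 ] az -80.27 d_az 0.27 F [ 0.9 -0.5  0.2] w 3.53 q [-0.51  0.39  0.66  1.96 -0.32  0.87 -1.09] t 4.05
[[0.79, -0.41, -0.15], -0.3],
```

View pics/w6.png

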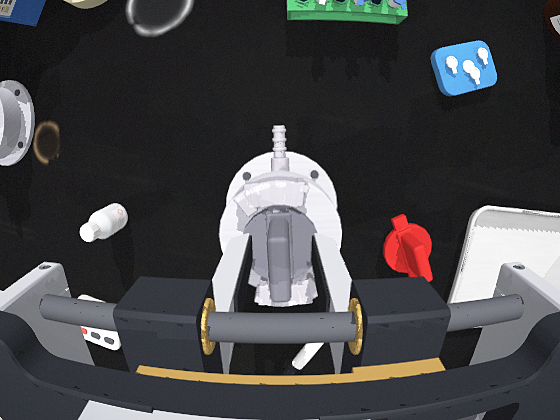

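```bash
python3 -m inch '[[[0.8,-0.4,-0.1],-0.3,3.5],[[0,0,0],0,3],[[0,0,0],0,3]]' 30; python3 plan.py 0.5235 -0.0385 .146 -80 1 2;python3 - <<'E'
from h import *
s=status.read_state();print(R.from_quat(s["tool_rot"],scalar_first=True).as_matrix().round(3))
E
```

```text
time_s: 4.35
tool_pos: [0.5246, -0.0388, 0.1477]
tool_rot: [0.546, 0.463, 0.537, -0.445]
wrist_force: [0.0, 0.1, 0.7]
width: 0.325
now [ 0.5246 -0.0388  0.1477] az -79.92 d_az -0.08 F [0.  0.1 0.7] w 3.06 q [-0.51  0.39  0.65  1.97 -0.33  0.85 -1.08] t 4.35
[[0.17, -0.11, -0.04], 0.1],
[[ 0.027  0.984  0.175]
 [ 0.012  0.175 -0.985]
 [-1.     0.028 -0.007]]
```

```bash
python3 -m inch '[[[0.1,-0.1,0],0,1],[[0,0,0],0,1],[[0,0,0],0,1],[[0,0,0],0,1],[[0,0,0],0,1]]' 45; python3 plan.py 0.5235 -0.0385 .146 -80 1 2
```

```text
time_s: 4.77
tool_pos: [0.5236, -0.0389, 0.147]
tool_rot: [0.547, 0.463, 0.537, -0.445]
wrist_force: [-0.9, 0.2, -0.3]
width: 0.126
now [ 0.5236 -0.0389  0.147 ] az -79.9 d_az -0.1 F [-0.9  0.2 -0.3] w 1.19 q [-0.51  0.39  0.65  1.98 -0.33  0.85 -1.08] t 4.7667
[[0.1, -0.01, -0.04], 0.1],
```

```bash
python3 -m inch '[[[0.3,0,0],0,0.6],[[0.3,0,0],0,0.6],[[0.1,0,0],0,0.6]]' 45; python3 plan.py 0.5235 -0.0385 .1405 -80 1 2
```

```text
time_s: 5.02
tool_pos: [0.5239, -0.0389, 0.1402]
tool_rot: [0.546, 0.464, 0.537, -0.444]
wrist_force: [-2.5, 0.2, 8.6]
width: 0.122
now [ 0.5239 -0.0389  0.1402] az -79.91 d_az -0.09 F [-2.5  0.2  8.6] w 1.14 q [-0.5   0.4   0.64  1.98 -0.34  0.84 -1.07] t 5.0167
[[-0.03, -0.03, -0.05], 0.1],
```

```bash
python3 -m inch '[[[0,0,0],0,0.6],[[0,0,0],-4,0.6],[[0,0,0],-4,0.6],[[0,0,0],-4,0.6]]'; python3 plan.py 0.5236 -0.0389 .1402 10 1 2
```

```text
time_s: 5.35
tool_pos: [0.5245, -0.0388, 0.1404]
tool_rot: [0.593, 0.403, 0.582, -0.384]
wrist_force: [-2.6, -0.2, 7.5]
width: 0.121
now [ 0.5245 -0.0388  0.1404] az -67.65 d_az 77.65 F [-2.6 -0.2  7.5] w 1.14 q [-0.46  0.39  0.59  1.98 -0.31  0.83 -0.88] t 5.35
[[0.02, -0.09, -0.03], -7.0],
```

```bash
python3 -m inch '[[[0,-0.1,0],-6,0.6],[[0.02,0,0],-6,0.6],[[0.02,0,0],-6,0.6],[[0.02,0,0],-6,0.6]]'; python3 plan.py 0.5236 -0.0389 .1402 10 1 2
```

```text
time_s: 5.68
tool_pos: [0.5254, -0.0384, 0.141]
tool_rot: [0.667, 0.266, 0.65, -0.248]
wrist_force: [-0.9, 1.2, 7.0]
width: 0.125
now [ 0.5254 -0.0384  0.141 ] az -42.6 d_az 52.6 F [-0.9  1.2  7. ] w 1.18 q [-0.39  0.37  0.49  1.98 -0.26  0.82 -0.49] t 5.6833
[[0.07, -0.16, -0.1], -7.0],
```

```bash
python3 -m inch '[[[0.1,-0.15,-0.1],-6,0.6],[[0.05,-0.05,-0.02],-6,0.6],[[0.05,-0.05,-0.02],-6,0.6],[[0.05,0,-0.05],-6,0.6]]'; python3 plan.py 0.5236 -0.0389 .1402 10 1 2
```

```text
time_s: 6.02
tool_pos: [0.5246, -0.0379, 0.1398]
tool_rot: [0.711, 0.114, 0.687, -0.099]
wrist_force: [-3.5, 0.8, 9.0]
width: 0.127
now [ 0.5246 -0.0379  0.1398] az -17.35 d_az 27.35 F [-3.5  0.8  9. ] w 1.2 q [-0.31  0.36  0.4   1.98 -0.21  0.81 -0.09] t 6.0167
[[-0.05, -0.12, -0.06], -7.0],
```

```bash
python3 -m inch '[[[0,-0.1,-0.1],-6,0.6],[[0.03,-0.05,-0.02],-6,0.6],[[0.03,-0.05,-0.02],-6,0.6],[[0.03,0,-0.05],-6,0.6],[[0.02,0,-0.05],-3,0.6],[[0,0,0],0,0.6]]'; python3 plan.py 0.5236 -0.0389 .1402 10 1 2;  python3 - <<'E'
from h import *
p=snapshot("wrist");save(p,"w7")
E
```

```text
time_s: 6.52
tool_pos: [0.5232, -0.0379, 0.1402]
tool_rot: [0.718, -0.065, 0.689, 0.077]
wrist_force: [-3.3, -0.4, 7.7]
width: 0.126
now [ 0.5232 -0.0379  0.1402] az 11.5 d_az -1.5 F [-3.3 -0.4  7.7] w 1.19 q [-0.21  0.34  0.29  1.98 -0.17  0.8   0.37] t 6.5167
[[0.0, -0.11, 0.02], 1.5],
```

View pics/w7.png

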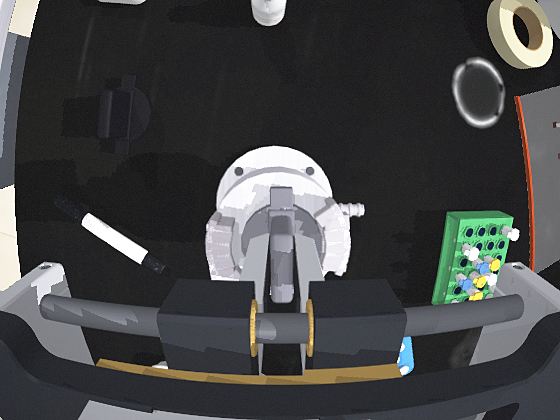

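```bash
python3 -m inch '[[[-0.4,0,0],0,0.6],[[-0.5,0,0],0,0.6],[[-0.6,0,0],0,0.6],[[-0.8,0,0],0,0.6]]'; python3 plan.py 0.5236 -0.0389 .28 10 8 3
```

```text
time_s: 6.9
tool_pos: [0.522, -0.0383, 0.163]
tool_rot: [0.717, -0.064, 0.689, 0.076]
wrist_force: [0.5, 0.5, -2.3]
width: 0.125
now [ 0.522  -0.0383  0.163 ] az 11.35 d_az -1.35 F [ 0.5  0.5 -2.3] w 1.17 q [-0.22  0.31  0.3   1.97 -0.15  0.85  0.35] t 6.9
[[-3.0, 0.0, 0.2], 1.3],[[-3.0, 0.0, 0.2], 0.0],[[-3.0, 0.0, 0.2], 0.0],[[-2.69, 0.02, 0.14], 0.0],[[0.0, 0.0, 0.0], 0.0],[[0.0, 0.0, 0.0], 0.0],[[0.0, 0.0, 0.0], 0.0],[[0.0, 0.0, 0.0], 0.0],
```

```bash
python3 -m inch '[[[-1.5,0,0.1],0,0.6],[[-1.5,0,0.1],0,0.6],[[-2,0,0.1],0,0.6],[[-2.5,0,0.1],0,0.6],[[-2,0,0.1],0,0.6],[[0,0,0],0,0.6]]'; python3 plan.py 0.498 -0.363 .25 11.3 12 3;  python3 - <<'E'
from h import *
p=snapshot("scene");save(p,"s8");p=snapshot("wrist");save(p,"w8")
s=status.read_state();print(R.from_quat(s["tool_rot"],scalar_first=True).as_matrix().round(3))
E
```

```text
time_s: 7.4
tool_pos: [0.5218, -0.0401, 0.2643]
tool_rot: [0.716, -0.063, 0.691, 0.076]
wrist_force: [0.8, -0.5, -1.1]
width: 0.122
now [ 0.5218 -0.0401  0.2643] az 11.27 d_az 0.03 F [ 0.8 -0.5 -1.1] w 1.14 q [-0.25  0.19  0.32  1.86 -0.09  1.07  0.3 ] t 7.4
[[0.1, -2.9, -0.8], -0.0],[[0.1, -2.9, -0.8], 0.0],[[0.1, -2.9, -0.8], 0.0],[[0.1, -2.9, -0.8], 0.0],[[0.1, -2.9, -0.8], 0.0],[[0.1, -2.9, -0.8], 0.0],[[0.1, -2.9, -0.8], 0.0],[[0.1, -2.9, -0.8], 0.0],[[0.1, -2.9, -0.8], 0.0],[[0.1, -2.9, -0.8], 0.0],[[0.05, -2.32, -0.65], 0.0],[[0.0, 0.0, 0.0], 0.0],
[[ 0.031 -0.196  0.98 ]
 [ 0.021  0.98   0.196]
 [-0.999  0.014  0.035]]
```

View pics/s8.png

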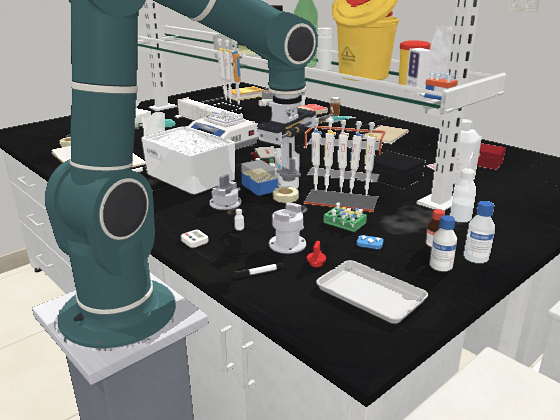

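View pics/w8.png

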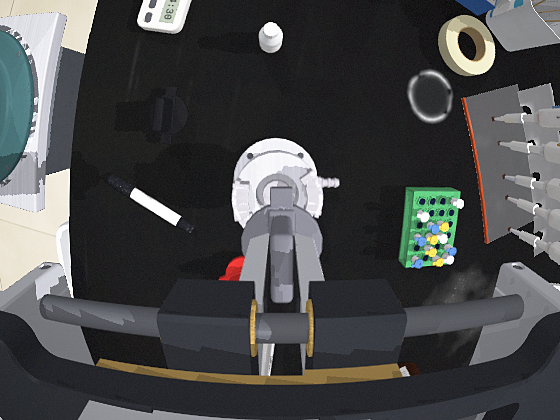

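```bash
python3 -m inch '[[[0.1,-1.5,-0.4],0,0.6],[[0.1,-2.9,-0.8],0,0.6],[[0.1,-2.9,-0.8],0,0.6],[[0.1,-2.9,-0.8],0,0.6],[[0.1,-2.9,-0.8],0,0.6],[[0.1,-2.9,-0.8],0,0.6],[[0.1,-2.9,-0.8],0,0.6],[[0.1,-2.9,-0.8],0,0.6],[[0.1,-2.9,-0.8],0,0.6],[[0.1,-2.9,-0.8],0,0.6],[[0.1,-2.3,-0.7],0,0.6]]'; python3 plan.py 0.495 -0.363 .12 11.3 6 3
```

```text
time_s: 8.42
tool_pos: [0.4929, -0.3537, 0.2269]
tool_rot: [0.708, -0.064, 0.698, 0.083]
wrist_force: [0.8, -0.2, -0.9]
width: 0.126
now [ 0.4929 -0.3537  0.2269] az 11.95 d_az -0.65 F [ 0.8 -0.2 -0.9] w 1.18 q [ 0.24  0.42  0.46  1.67 -0.24  1.11  0.98] t 8.4167
[[3.0, -0.3, -0.0], 0.7],[[3.0, -0.3, -0.0], 0.0],[[3.0, -0.3, -0.0], 0.0],[[1.72, -0.2, -0.03], 0.0],[[0.0, 0.0, 0.0], 0.0],[[0.0, 0.0, 0.0], 0.0],
```

```bash
python3 -m inch '[[[3,-0.3,0],0,0.6],[[3,-0.3,0],0,0.6],[[3,-0.3,0],0,0.6],[[1.7,-0.2,0],0,0.6],[[0,0,0],0,0.6],[[0,0,0],0,0.6]]'; python3 plan.py 0.495 -0.363 .075 11.9 6 1.5;  python3 - <<'E'
from h import *
p=snapshot("scene");save(p,"s9");p=snapshot("wrist");save(p,"w9")
s=status.read_state();print(R.from_quat(s["tool_rot"],scalar_first=True).as_matrix().round(3))
E
```

```text
time_s: 8.92
tool_pos: [0.4889, -0.368, 0.1072]
tool_rot: [0.705, -0.06, 0.702, 0.08]
wrist_force: [0.2, -0.5, -1.2]
width: 0.126
now [ 0.4889 -0.368   0.1072] az 11.35 d_az 0.55 F [ 0.2 -0.5 -1.2] w 1.18 q [ 0.3   0.57  0.42  1.75 -0.31  0.9   1.05] t 8.9167
[[1.5, 0.1, 0.3], -0.5],[[1.46, 0.13, 0.31], 0.0],[[0.31, 0.03, 0.06], 0.0],[[0.0, 0.0, 0.0], 0.0],[[0.0, 0.0, 0.0], 0.0],[[0.0, 0.0, 0.0], 0.0],
[[ 0.003 -0.197  0.98 ]
 [ 0.028  0.98   0.197]
 [-1.     0.027  0.008]]
```

View pics/s9.png

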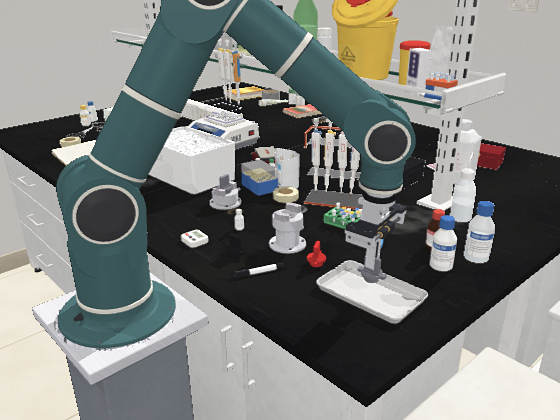

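View pics/w9.png

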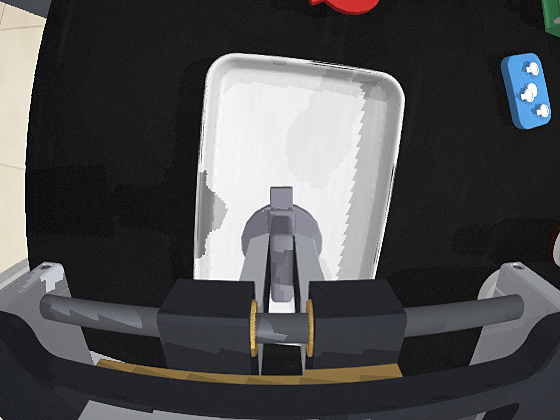

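```bash
python3 -m inch '[[[1.5,0.1,0.2],0,0.6],[[1.4,0.1,0.2],0,0.6],[[0.6,0,0.1],0,0.6],[[0.3,0,0],0,0.6],[[0,0,0],0,0.6]]'; python3 plan.py 0.495 -0.363 .06 11.3 2 1.5
```

```text
time_s: 9.43
tool_pos: [0.4972, -0.3646, 0.074]
tool_rot: [0.708, -0.062, 0.699, 0.079]
wrist_force: [0.8, -0.4, -1.2]
width: 0.12
now [ 0.4972 -0.3646  0.074 ] az 11.46 d_az -0.16 F [ 0.8 -0.4 -1.2] w 1.13 q [ 0.3   0.62  0.39  1.76 -0.34  0.84  1.07] t 9.4333
[[1.4, 0.17, -0.21], 0.2],[[0.0, 0.0, 0.0], 0.0],
```

```bash
python3 -m inch '[[[0.5,0,0],0,0.6],[[0.4,0,0],0,0.6],[[0.2,0,0],0,0.6],[[0.2,0,0],0,0.6]]'; python3 -m inch '[[[0.15,0,0],0,0.6],[[0.1,0,0],0,0.6]]'
```

```text
time_s: 9.77
tool_pos: [0.4981, -0.365, 0.0617]
tool_rot: [0.708, -0.063, 0.699, 0.078]
wrist_force: [-0.4, -0.1, -2.4]
width: 0.124
time_s: 9.93
tool_pos: [0.4984, -0.3653, 0.06]
tool_rot: [0.709, -0.063, 0.698, 0.078]
wrist_force: [-5.0, 6.3, 30.3]
width: 0.128
```

```bash
python3 -m inch '[[[-0.06,0,0],0,0.6],[[0,0,0],0,0.6]]' 5; python3 -m inch '[[[0,0,0],0,1.6],[[0,0,0],0,2.4],[[0,0,0],0,3.2],[[0,0,0],0,4]]' 5;  python3 - <<'E'
from h import *
p=snapshot("wrist");save(p,"w10")
E
```

```text
time_s: 10.1
tool_pos: [0.4986, -0.3657, 0.0611]
tool_rot: [0.709, -0.063, 0.698, 0.078]
wrist_force: [1.3, -0.7, -1.7]
width: 0.126
time_s: 10.43
tool_pos: [0.4988, -0.3659, 0.0613]
tool_rot: [0.709, -0.063, 0.698, 0.078]
wrist_force: [0.3, -0.1, -0.5]
width: 0.349
```

View pics/w10.png

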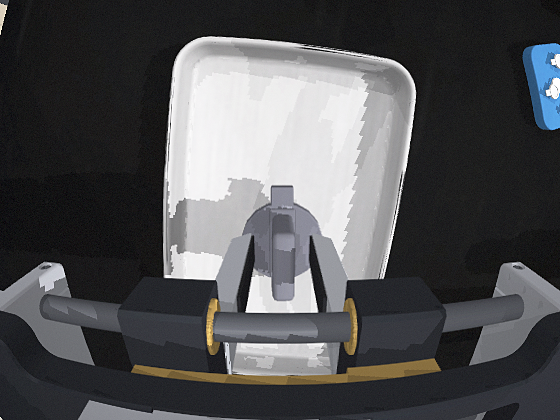

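Released and standing. I back straight up now.

```bash
python3 -m inch '[[[0,0,0],0,4],[[-1,0,0],0,4],[[-2,0,0],0,4],[[-3,0,0],0,4],[[-3,0,0],0,4],[[-3,0,0],0,4],[[-3,0,0],0,4],[[0,0,0],0,4],[[0,0,0],0,4]]';  python3 - <<'E'
from h import *
p=snapshot("wrist");save(p,"w11")
for n,q,f in(("wrist",p,watz),):
    for l in landmark_of(q,"tall_grip")[:2]: print(l["p"],l["at"],f(q,l["at"],.051))
p=snapshot("scene");save(p,"s11")
p=snapshot("top");save(p,"t11")
for l in landmark_of(p,"short_grip")[:2]: print(l["p"],l["at"],atz(p,l["at"],.088))
for l in landmark_of(p,"tray")[:1]: print(l["p"],l["at"],atz(p,l["at"],.0))
E
```

```text
time_s: 11.23
tool_pos: [0.4952, -0.3694, 0.222]
tool_rot: [0.709, -0.063, 0.698, 0.077]
wrist_force: [-1.4, 0.8, -0.6]
width: 0.427
0.96 [194.1, 281.7] [ 0.49749438 -0.36684077  0.051     ]
0.67 [11.3, 327.7] [ 0.50573689 -0.16976359  0.051     ]
0.8 [171.5, 151.5] [0.57019645 0.31905443 0.088     ]
0.59 [203.0, 415.3] [ 0.49364784 -0.35406388  0.        ]
```

View pics/w11.png

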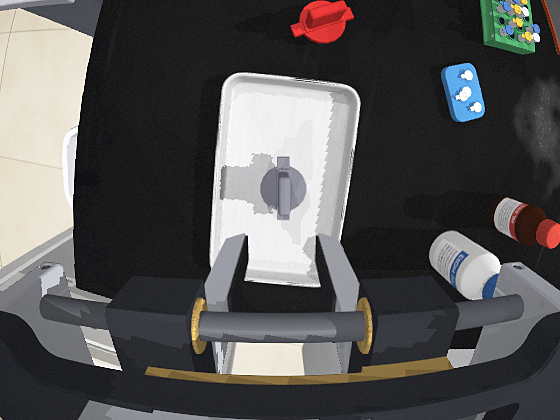

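View pics/s11.png

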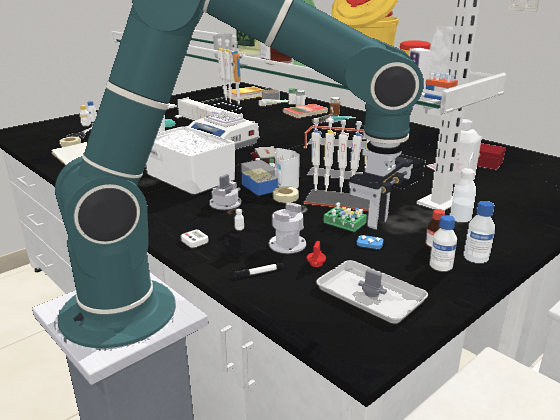

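The cover stands upright mid-tray (wrist picture around (283,187), scene around (374,285)). The tall holder is open, and the short one at (226,192) is unchanged. The arm is clear.

```bash
python3 - <<'E'
from h import *
print(job.job_done())
E
```

```text
the job is handed in; nothing more can be done
None
```

The tall holder's cover is off and standing upright in the steel tray. I handed the job in at about 11.4 s of the 51 s allowed; no verdict came back.

- **Removal:** I gripped the cover by its paddle and pressed it down about 7 mm (8.6 N at the wrist). I turned it about 91° counterclockwise while holding it down 6 to 7 mm, then lifted it out.
- **Placing:** I lowered it into the tray and opened the gripper only once it was resting on the floor. The touchdown peaked at about 30 N on the wrist for a moment, and I backed off before letting go.
- **Last checks:**
  - The cover stands upright about 5 mm from the tray's centre.
  - The short cover is still closed; its position measured within about 3 mm of the first reading.
  - The arm is clear, about 16 cm above where it let go.
- **Disagreements:**
  - The scene camera's positions were about 2–3 cm off those from the top camera, so I used the top and wrist cameras.
  - The network's point for the tray's centre was about 1–2 cm off the tray's outline, so I used the outline.

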